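Centre an empty seed tin on the bench scale

ROBOT

A 7-joint arm with a two-finger parallel gripper is mounted at the origin on the work surface. World frame = base frame: x ahead of the robot, y to its left, z up, the work surface at z = 0. Lengths are in m, angles in rad, forces in N, time in s.
With the tool pointing down it reaches from about 0.35 to 0.9 m from the base axis. Payload 19.9 kg.
Tool frame: the origin (TCP) lies midway between the tips of the shut fingers; the grasp point (between the pads) lies 19 mm behind it; z points along the fingers, y is the line along which they close (so a half turn about z gives the same grasp; the last joint's range is limited). The gripper opens to 85 mm and grips with 20 to 120 N. Pads are 22 mm wide; open, the fingers measure 114 mm over their backs; the gripper's body (76 mm by 85 mm) begins 54 mm behind the grasp point. The pads swing forward as they close: fully open they stand 13 mm farther back than shut.
Start: joints at [1.089, 0.417, -0.01, 1.614, 0.005, 1.111, -0.053], TCP at [0.267, -0.565, 0.231] pointing down, gripper open.
Joint ranges: [-2.81, 2.81], [-0.39, 2.02], [-1.27, 1.25], [0.06, 2.57], [-1.19, 4.33], [0.19, 2], [-2.82, 2.82]. Speed limits (rad/s): [1.89, 1.89, 2.39, 2.39, 3.01, 3.01, 3.01].

INTERFACE

Orientations are given as a unit quaternion [x, y, z, w].
In Python, from bench import r gives the robot as it stands.
- The arm moves only by the shell command python3 -m pendant 'ROWS' [FORCE]. ROWS is text: rows parted by semicolons, each of 7 numbers parted by spaces: the shift along the world's x, y, z in units of 40 mm (1.0 is 40 mm), then the turn, a rotation vector about the world's x, y, z in units of 6 degrees (1.0 is 6 degrees), then the finger opening in mm, from 0 to 85.4. In form: dx dy dz rx ry rz claw; .... A call has exactly 10 rows; each row is the pose to reach, as a shift and turn from the pose commanded when the call began; what a row does not reach only later rows make up. A row lasts 1/10 s, in which the tool goes at most 50 mm and 8.59 degrees, less where a joint would pass 70% of its speed; a pose out of reach is approached as far as the arm can. A call with a gripper value outside its range is refused whole. The fingers move at their own pace and stop on an object; FORCE is the grip in N (left out, the last holds). Time passes only in rows, so rows that repeat a pose let the fingers close, or fill a call up. It gives the time, the measured TCP pose, the force, the opening and the grip force at its end, in the units of the state.
- r.get_obs(): the state, without advancing time (a new reading comes with each control period).
- r.read_camera(name): name is "side" or "top" or "wrist"; returns a dict with "frame" (480x640x3 uint8, red, green, blue), "z_map" (480x640 float32, m along the optical axis (not along the pixel's ray), 0 where there is no reading), "camera_matrix" (3x3 intrinsics, pixels), "dist_coeffs" ([k1, k2, p1, p2, k3] as OpenCV has them; the pictures are not rectified), "view" (4x4, takes a point from world to camera coordinates). Camera axes: x right, y down, z forward; pixel columns grow to the right and rows downward; lengths in m; the calibration is good to about 2 mm. A picture is of the moment at which its call begins.
- r.sign_off(): hands the job in; it is judged then, once.
Trained networks look in a picture, given as the dict that the camera call returned (one of the last four; its "shot" number tells which), for a name from the list of things; names that differ only in an ending like _2 or _b are one class to them, and where a whole thing is asked for, a point or a joint stands for the part that bears it (a point fixed in the world has none). Each returns a list of dicts, best first, with "p" (0 to 1); they miss things now and then, are a little off and sometimes report something else, mostly with a low value. They report only what shows in the picture. A call takes as long as a camera call. They do not tell look-alikes from the thing itself.
- r.recognise(picture, thing): "position" ([row, column] in pixels, amid what is visible of it).
- r.tip_of(picture, thing): "position" ([row, column] in pixels: a listed point, or the origin of a listed thing).
The state is a dict: "t": time; "joints": joint angles; "joint_velocities": joint speeds; "effort": joint torques, N m; "tool_pos": TCP position; "tool_rot": TCP orientation; "ft_force": force on the tool from outside, world axes, zero at the start; "moment": the same for the moment, N m; "opening": finger opening in m; "grasp_force": force on a finger pad.
Only numpy, scipy, OpenCV 4.12 (cv2) and the standard library are available. Lean on these libraries where they do the work, as an engineer would, in place of code of your own. Each camera call takes 0.05 s, during which the arm holds its last target. There are 200 camera calls.

TASK

The long sample tin stands on edge in the draining rack. Take it out, lay it on the cork mat with its open side up and let go of it; then take hold of it afresh and set it gently down on the scale's round pan, open side up and centred, so that no edge hangs over the pan's rim. Leave the other things where they are.

Things in the scene. Friction and masses are not known exactly. Their poses are not given: they have to be found in the camera images.
- tin: The tin to weigh: open, dark steel, 100 mm long (x), 56 wide (y), 26 deep (z), walls 3, corners cut at 45 deg by 12, about 60 g. Origin: centre of its base's outside; z points out of the open side. Starts on edge in one of the rack's two slots, long axis along the rack's y, open side to the rack's +x (away from the robot): pinch from above across its 26 mm depth; top edge 64 mm above the bench.
- square_tin: The other tin in the rack, in the other slot: the same but only 72 mm long (its x axis). Not to be moved. Origin and axes as for the tin.
- rack: Fixed rack left or right of the mat (scale opposite): board 190 (x) by 130 (y) by 8 mm; tins stand on it on edge in two slots centred 48 mm either side of the origin in x. Each slot lies between four 6 mm steel pins, 17.5 mm either side of its middle in x and 27 mm in y, tops 35 mm above the bench; none near the middle of the tin's length. Origin: centre of its underside on the bench; z up.
- mat: Fixed cork mat, 200 mm (x) by 160 mm (y), 3 mm thick, flat on the bench between rack and scale, bare. Origin: centre of its underside, on the work surface; z up.
- scale: Fixed bench scale: grey housing 240 mm (x) by 190 mm (y), top at 48 mm above the work surface, display and keys at its -x end. Its round flat steel pan has no raised rim, does not move, and stands above the housing. Origin: centre of its underside, on the work surface; z up.
- pan (a point): Centre of the top face of the scale's round pan: diameter 126 mm, 4 mm thick, top 64 mm above the work surface. Axes as the scale's.
- weight: Bystander: 200 g brass knobbed weight, 32 mm diameter, 50 mm high, beyond the mat. Origin: centre of its underside.
- jar: Bystander: closed glass jar, 64 mm diameter, 85 mm high, at the right of the table. Origin: centre of its underside.
- brush: Bystander: broom head without its handle, 270 mm long, lying beyond the mat, bristles away from the robot. Origin: centre of its underside.
- scoop: Bystander: a spoon lying flat at the left of the table, handle towards the robot. Origin: centre of its underside.
- round_tin: Bystander: closed round tin, 86 mm diameter, 32 mm high, at the right of the table. Origin: centre of its underside.
- tub: Bystander: white open bowl, 210 mm diameter, 120 mm high, at the left of the table. Origin: centre of its underside.
Not all that is in view belongs to the job. Leave any green or orange look-alike of the tin alone.

How it is judged:
By the outcome, as a careful person would: the job done as asked, in the order asked, and still so for the second after the job is handed in, with the robot touching nothing.
It also fails if it takes over 54 s, if anything falls off the work surface, if the arm or the gripper's body presses on something with over 40 N, if the wrist force passes 120 N, or if a joint passes its speed limit or range.

## Working session

There is one attempt and no reset: what is moved stays moved. The work goes in short steps, Python scripts to look and compute and a shell command to move; the robot and the scene stay as the last step left them, time stands still between calls to the robot, and variables do not carry over. Pictures are saved under pics/ and viewed, at most 10 in all, crops included, and the job is handed in when it is done.

```bash
mkdir -p pics; cat > h.py <<'E'
import numpy as np,cv2
from bench import r
def pix2world(p,rc,z=None):
    v,u=rc
    K=np.array(p["camera_matrix"]);d=np.array(p["dist_coeffs"]);V=np.array(p["view"])
    n=cv2.undistortPoints(np.array([[[u,v]]],float),K,d)[0,0]
    R,t=V[:3,:3],V[:3,3]; o=-R.T@t; ray=R.T@np.array([n[0],n[1],1.])
    if z is None: s=float(p["z_map"][int(round(v)),int(round(u))])
    else: s=(z-o[2])/ray[2]
    return o+s*ray
def cloud(p):
    K=np.array(p["camera_matrix"]);d=np.array(p["dist_coeffs"]);V=np.array(p["view"])
    vv,uu=np.mgrid[:480,:640]
    n=cv2.undistortPoints(np.stack([uu,vv],-1).reshape(-1,1,2).astype(float),K,d).reshape(480,640,2)
    z=p["z_map"]; c=np.dstack([n[...,0]*z,n[...,1]*z,z])
    w=(c-V[:3,3])@V[:3,:3]; w[z==0]=np.nan
    return w
def save(p,n): cv2.imwrite("pics/"+n,cv2.cvtColor(p["frame"],cv2.COLOR_RGB2BGR))
E
python3 - <<'E'
from h import *
np.set_printoptions(precision=3,suppress=True)
p=r.read_camera("top");save(p,"top0.png")
q=r.read_camera("side");save(q,"side0.png")
for n in ["tin","square_tin","rack","mat","scale","pan"]:
    for f in ("recognise","tip_of"):
        if n=="pan" and f=="recognise": continue
        for o in getattr(r,f)(p,n)[:4]: print(n,f,o["p"],o["position"],pix2world(p,o["position"]))
o=r.get_obs();print(o["t"],o["tool_pos"],o["tool_rot"],o["ft_force"])
E
```

```text
tin recognise 0.92 [176.1, 185.9] [0.714 0.378 0.051]
tin recognise 0.82 [254.9, 233.5] [0.505 0.24  0.073]
tin recognise 0.68 [319.8, 254.3] [0.338 0.183 0.059]
tin recognise 0.63 [312.1, 198.1] [0.354 0.331 0.058]
tin tip_of 0.91 [177.1, 180.6] [0.712 0.393 0.047]
tin tip_of 0.7 [259.4, 234.0] [0.496 0.247 0.009]
tin tip_of 0.65 [311.5, 147.2] [0.35  0.478 0.014]
tin tip_of 0.6 [315.7, 200.7] [0.344 0.326 0.043]
square_tin recognise 0.9 [220.6, 237.9] [0.595 0.232 0.065]
square_tin recognise 0.57 [186.0, 326.6] [0.694 0.001 0.054]
square_tin tip_of 0.54 [224.2, 235.8] [0.592 0.244 0.013]
rack recognise 0.9 [236.7, 242.2] [0.558 0.226 0.007]
rack tip_of 0.65 [222.8, 235.6] [0.595 0.245 0.012]
mat recognise 0.96 [254.9, 317.4] [0.513 0.022 0.001]
mat tip_of 0.95 [254.0, 318.0] [0.516 0.02  0.002]
scale recognise 0.63 [249.0, 432.2] [ 0.53  -0.278  0.068]
scale tip_of 0.94 [246.2, 428.4] [ 0.538 -0.269  0.067]
pan tip_of 0.97 [231.3, 430.5] [ 0.578 -0.275  0.06 ]
pan tip_of 0.42 [261.6, 234.7] [0.49  0.245 0.009]
0.65 [ 0.267 -0.565  0.231] [ 0.976  0.219 -0.    -0.   ] [-0.026 -0.388  0.145]
```

View pics/top0.png

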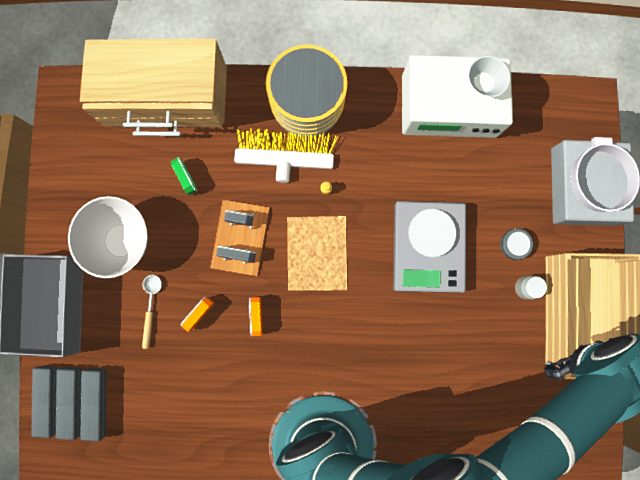

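```bash
python3 - <<'E'
import cv2
a=cv2.imread("pics/top0.png")[190:300,180:300]
cv2.imwrite("pics/crop0.png",cv2.resize(a,None,fx=5,fy=5,interpolation=cv2.INTER_CUBIC))
E
```

```text
(no output)
```

View pics/crop0.png

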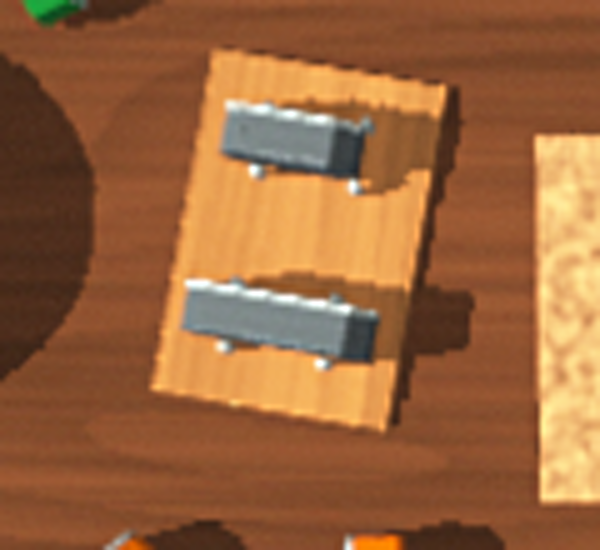

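The pictures show these look-alikes: green tin (176,185), orange tins (312,198) and (319,254), and two dark tins in the rack, short at (217,238) and long at (255,234). By colour and length I choose the dark one at (255,234), in the near slot, and the crop confirms it. The mat is at (254,318) and the pan at (231,431).

```bash
python3 - <<'E'
from h import *
np.set_printoptions(precision=4,suppress=True)
def rect(P):
    (c,s,a)=cv2.minAreaRect((P[:,:2]*1000).astype(np.float32));return np.array(c),np.array(s),a
for cam in ("top","side"):
    p=r.read_camera(cam);w=cloud(p)
    def sel(lo,hi,zl,zh):
        m=(w[...,0]>lo[0])&(w[...,0]<hi[0])&(w[...,1]>lo[1])&(w[...,1]<hi[1])&(w[...,2]>zl)&(w[...,2]<zh);return w[m],p["frame"][m]
    P,_=sel((.45,.16),(.56,.33),.052,.085);print(cam,"tin",len(P),rect(P) if len(P) else 0, np.percentile(P[:,2],[50,98]) if len(P) else 0)
    P,_=sel((.56,.16),(.66,.33),.052,.085);print("sq",len(P),rect(P) if len(P) else 0)
    P,C=sel((.42,.12),(.70,.35),.004,.014)
    if len(P): print("rack",len(P),rect(P),np.median(P[:,2]))
    P,C=sel((.35,-.1),(.68,.14),-.01,.012);C=C.astype(int)
    k=(C[:,1]>140); 
    if k.any(): print("mat",rect(P[k]),np.median(P[k][:,2]))
    P,C=sel((.4,-.45),(.75,-.12),.056,.075)
    if len(P):
        print("pan",len(P),cv2.minEnclosingCircle((P[:,:2]*1000).astype(np.float32)),np.median(P,0))
    P,C=sel((.35,-.45),(.75,-.12),.03,.055)
    if len(P): print("scale",rect(P),np.median(P[:,2]))
E
```

```text
top tin 378 (array([509.9449, 239.4982]), array([99.9676, 26.8257]), 81.2696762084961) [0.0622 0.0695]
sq 270 (array([606.6318, 235.673 ]), array([72.3668, 27.7836]), 82.40534973144531)
rack 2438 (array([559.9694, 234.9557]), array([229.7596, 279.9325]), 89.94538116455078) 0.007244433527387234
mat (array([518.7627,  24.1487]), array([201.9265, 159.7396]), 2.34358811378479) 0.0019145059868452999
pan 1742 ((540.8484497070312, -263.26092529296875), 125.6498031616211) [ 0.574  -0.2787  0.063 ]
scale (array([ 540.3787, -278.1842]), array([190.1595, 242.4149]), 89.56741333007812) 0.04705135981793752
side tin 365 (array([506.8291, 240.451 ]), array([100.2982,  30.9915]), 82.3056640625) [0.0626 0.0674]
sq 238 (array([603.4793, 237.2369]), array([72.0087, 30.4028]), 81.48735809326172)
rack 1409 (array([559.4412, 233.663 ]), array([277.1126, 220.0533]), 0.32506561279296875) 0.007790838482628243
mat (array([547.2782,  25.9819]), array([263.9951, 159.7263]), 2.1640613079071045) 0.003143212794138746
pan 706 ((531.65380859375, -293.9699401855469), 106.06120300292969) [ 0.5699 -0.2754  0.0645]
scale (array([ 534.6049, -276.5372]), array([243.0755, 199.9991]), 0.2678915858268738) 0.04796333818478575
```

View pics/side0.png

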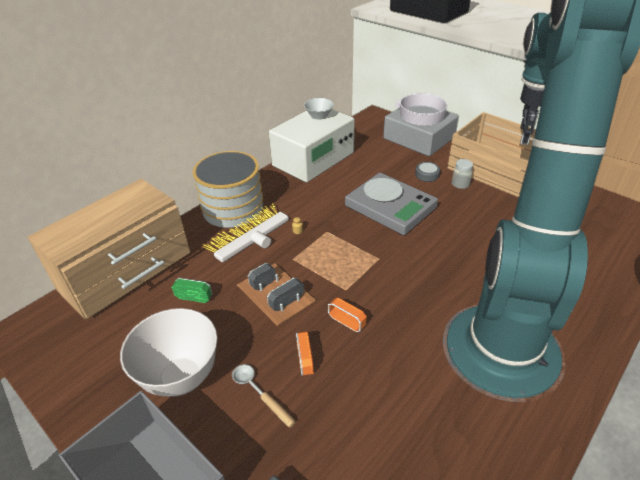

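The side view agrees: the long dark tin stands in the near slot, at about (290,287). Both cameras give tin centre ≈ (0.508, 0.240), long axis at 82°, rack yaw ≈ -8°, mat centre (0.518, 0.024) and pan ≈ (0.573, -0.277). I'm moving above the tin.

```bash
python3 -m pendant '3 10 0 0 0 4.7 85;3 10 0 0 0 4.7 85;3 10 0 0 0 4.7 85;3 10 0 0 0 4.7 85;3 10 0 0 0 4.7 85;3 10 0 0 0 4.7 85;3 10 0 0 0 4.7 85;3 10 0 0 0 4.7 85;3 10 0 0 0 4.7 85;3 10 0 0 0 4.7 85' 40
python3 -m pendant '3 10.1 -1 0 0 4.7 60;3 10.1 -1 0 0 4.7 60;3 10.1 -1 0 0 4.7 60;3 10.1 -1 0 0 4.7 60;3 10.1 -1 0 0 4.7 60;3 10.1 -1 0 0 4.7 60;3 10.1 -1 0 0 4.7 60;3 10.1 -1 0 0 4.7 60;3 10.1 -1 0 0 4.7 60;3 10.1 -1 0 0 4.7 60' 40
python3 - <<'E'
from h import *
np.set_printoptions(precision=4,suppress=True)
p=r.read_camera("wrist");save(p,"wr1.png");w=cloud(p)
o=r.get_obs();print(o["t"],o["joints"],o["tool_pos"],o["tool_rot"])
m=(abs(w[...,0]-.508)<.06)&(abs(w[...,1]-.24)<.08)&(w[...,2]>.058)&(w[...,2]<.07)
P=w[m];print(len(P),cv2.minAreaRect((P[:,:2]*1000).astype(np.float32)) if len(P) else 0)
E
```

```text
t: 1.75
tool_pos: [0.3874, -0.1629, 0.2316]
tool_rot: [0.892, 0.452, 0.0, 0.0]
ft_force: [-0.2, -0.5, 0.5]
opening: 0.085
grasp_force: 0.0
t: 2.75
tool_pos: [0.5069, 0.2415, 0.1905]
tool_rot: [0.756, 0.655, -0.0, -0.001]
ft_force: [-0.2, -0.1, 0.4]
opening: 0.0603
grasp_force: 0.0
2.8 [ 0.0279  0.4204 -0.6605  1.7997  0.2966  1.0235 -0.8912] [0.5068 0.2394 0.1906] [ 0.7562  0.6543 -0.0004 -0.0005]
4068 ((508.3975830078125, 240.5999298095703), (91.67797088623047, 26.604129791259766), 81.36158752441406)
```

View pics/wr1.png

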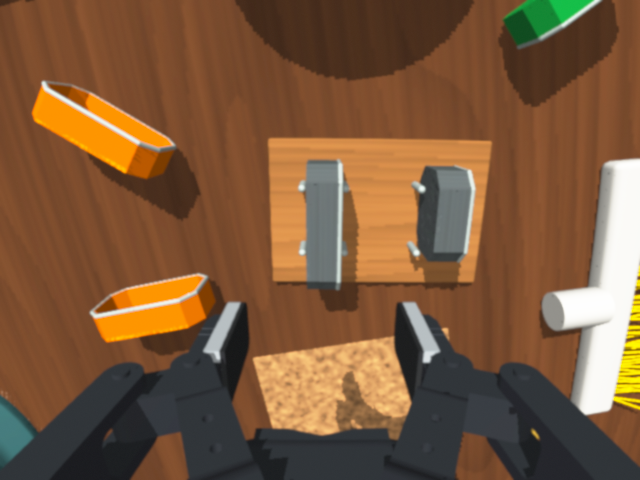

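The close view shows the long tin at (324,222), with its bright open rim on the right, towards rack +x. The centre is (0.508, 0.2405), well under the gripper. I'm descending and gripping across the depth.

```bash
python3 -m pendant '0 0 -1 0 0 0 60;0 0 -2 0 0 0 60;0 0 -3 0 0 0 60;0 0 -3.8 0 0 0 60;0 0 -3.8 0 0 0 60;0 0 -3.8 0 0 0 20;0 0 -3.8 0 0 0 20;0 0 -3.8 0 0 0 20;0 0 -3.8 0 0 0 20;0 0 -3.8 0 0 0 20' 40
python3 -m pendant '0 0 0 0 0 0 20;0 0 0 0 0 0 20;0 0 0 0 0 0 20;0 0 1 0 0 0 20;0 0 2 0 0 0 20;0 0 3 0 0 0 20;0 0 3.8 0 0 0 20;0 0 3.8 0 0 0 20;0 0 3.8 0 0 0 20;0 0 3.8 0 0 0 20' 40
python3 - <<'E'
from h import *
from scipy.spatial.transform import Rotation as R
import itertools
p=r.read_camera("wrist");save(p,"wr2.png")
o=r.get_obs();print(np.round(o["joints"],3))
S=[([1.089,.417,-.01,1.614,.005,1.111,-.053],[.976,.219,0,0]),([.0279,.4204,-.6605,1.7997,.2966,1.0235,-.8912],[.7562,.6543,-.0004,-.0005])]
for s in itertools.product((1,-1),repeat=4):
    M=[]
    for q,t in S:
        A=lambda ax,v:R.from_rotvec(np.array(ax)*v)
        X=A([0,0,1],s[0]*q[0])*A([0,1,0],q[1])*A([0,0,1],s[1]*q[2])*A([0,1,0],q[3])*A([0,0,1],s[2]*q[4])*A([0,1,0],q[5])*A([0,0,1],s[3]*q[6])
        M.append((X,R.from_quat(t)))
    # T = Rz(a) X Rz(b)
    best=min((max((A([0,0,1],a)*X*A([0,0,1],b)*T.inv()).magnitude() for X,T in M),a,b) for a in np.arange(8)*np.pi/4 for b in np.arange(8)*np.pi/4)
    print(s,np.round(best,3))
E
```

```text
t: 3.8
tool_pos: [0.5077, 0.2388, 0.0413]
tool_rot: [0.757, 0.654, 0.001, 0.001]
ft_force: [-1.9, -1.8, 9.5]
opening: 0.0252
grasp_force: 38.7
t: 4.8
tool_pos: [0.5064, 0.2384, 0.191]
tool_rot: [0.757, 0.654, -0.0, 0.0]
ft_force: [0.6, 0.2, -0.5]
opening: 0.0247
grasp_force: 41.1
[ 0.034  0.42  -0.667  1.802  0.3    1.024 -0.895]
(1, 1, 1, 1) [1.282 5.498 2.356]
(1, 1, 1, -1) [1.648 0.785 5.498]
(1, 1, -1, 1) [1.081 4.712 1.571]
(1, 1, -1, -1) [1.769 0.    5.498]
(1, -1, 1, 1) [0.708 5.498 2.356]
(1, -1, 1, -1) [1.387 1.571 3.927]
(1, -1, -1, 1) [0.518 0.    3.927]
(1, -1, -1, -1) [1.391 1.571 3.927]
(-1, 1, 1, 1) [0.233 0.    1.571]
(-1, 1, 1, -1) [0.764 5.498 0.   ]
(-1, 1, -1, 1) [0.699 0.    2.356]
(-1, 1, -1, -1) [0.766 0.    0.785]
(-1, -1, 1, 1) [0.842 0.785 3.142]
(-1, -1, 1, -1) [0.593 0.785 2.356]
(-1, -1, -1, 1) [0.997 0.785 3.142]
(-1, -1, -1, -1) [1.000e-03 7.850e-01 2.356e+00]
```

Gripped: opening 25 mm, force 41 N. All the joint signs are identified too. Next I'll fit the kinematics and check which way the tool can tilt to lay the tin base down.

```bash
cat > k.py <<'E'
from h import *
from scipy.spatial.transform import Rotation as R
from scipy.optimize import least_squares
A=lambda ax,v:R.from_rotvec(np.array(ax,float)*v).as_matrix()
Z=[0,0,1];Y=[0,1,0]
LO=np.array([-2.81,-.39,-1.27,.06,-1.19,.19,-2.82]);HI=np.array([2.81,2.02,1.25,2.57,4.33,2,2.82])
def fk(q,L):
    h,a,b,c=L[:4];M=A(Z,-q[0])@A(Y,q[1]);p=np.array([0,0,h])+M@[0,0,a]
    M=M@A(Z,-q[2])@A(Y,q[3]);p=p+M@[0,0,b]
    M=M@A(Z,-q[4])@A(Y,q[5]);p=p+M@[0,0,c];return p,M@A(Z,-q[6]+np.pi/2)
E
python3 - <<'E'
from k import *
np.set_printoptions(precision=3,suppress=True)
o=r.get_obs();q0=np.array(o["joints"])
S=[([1.089,.417,-.01,1.614,.005,1.111,-.053],[.267,-.565,.231]),([.0279,.4204,-.6605,1.7997,.2966,1.0235,-.8912],[.5068,.2394,.1906])]
f=lambda L:np.concatenate([fk(q,L)[0]-t for q,t in S]+[1e-3*(L-[.35,.45,.45,.3])])
s=least_squares(f,[.35,.45,.45,.3]);L=s.x;print("L",L,s.fun[:6]*1000);np.save("L.npy",L)
for az in (-8,-50,-90,-120,60,90,120):
  for zz in (.033,.15):
    a=np.radians(az);b=np.radians(35);d=np.array([np.cos(a),np.sin(a),0]);u=np.array([0,0,1.])
    tz=d*np.cos(b)-u*np.sin(b);ty=d*np.sin(b)+u*np.cos(b);T=np.c_[np.cross(ty,tz),ty,tz]
    mid=np.array([.518,.024,0]);p=mid-.01*d;p[2]=zz
    best=None
    for k in range(8):
        x0=np.clip(q0 if k==0 else np.random.default_rng(k).uniform(LO,HI),LO+.03,HI-.03)
        g=lambda q:np.concatenate([(fk(q,L)[0]-p)*10,(R.from_matrix(fk(q,L)[1]@T.T)).as_rotvec(),.003*(q-q0)])
        s=least_squares(g,x0,bounds=(LO+.02,HI-.02))
        if best is None or s.cost<best.cost:best=s
        if k==0: c0=s.cost
    print(az,zz,"local",round(c0,4),"best",round(best.cost,4),best.x)
E
```

```text
L [6.079 0.613 0.423 6.224] [23.662 12.41  -3.529  0.056 -0.008  3.523]
-8 0.033 local 0.2574 best 0.2574 [-2.79   1.56   1.222  0.127 -1.17   1.777 -2.8  ]
-8 0.15 local 0.258 best 0.258 [-2.79   1.447  1.23   0.12  -1.164  1.892 -2.8  ]
-50 0.033 local 0.2792 best 0.2792 [-2.227  1.504  1.23   0.271 -1.12   1.738 -2.8  ]
-50 0.15 local 0.2803 best 0.2803 [-2.231  1.389  1.23   0.261 -1.091  1.852 -2.8  ]
-90 0.033 local 0.3229 best 0.3229 [-1.522  1.449  1.23   0.25  -1.109  1.741 -2.8  ]
-90 0.15 local 0.325 best 0.325 [-1.528  1.333  1.23   0.24  -1.081  1.855 -2.8  ]
-120 0.033 local 0.3573 best 0.3573 [-1.01   1.407  1.23   0.268 -1.121  1.738 -2.8  ]
-120 0.15 local 0.3601 best 0.3601 [-1.014  1.29   1.23   0.258 -1.091  1.852 -2.8  ]
60 0.033 local 0.2836 best 0.2836 [ 2.052  1.5   -1.25   0.265  1.137  1.742  2.8  ]
60 0.15 local 0.2848 best 0.2848 [ 2.056  1.385 -1.25   0.256  1.108  1.855  2.8  ]
90 0.033 local 0.3166 best 0.3166 [ 1.522  1.459 -1.25   0.249  1.128  1.744  2.8  ]
90 0.15 local 0.3185 best 0.3185 [ 1.529  1.343 -1.25   0.24   1.1    1.858  2.8  ]
120 0.033 local 0.3516 best 0.3516 [ 1.009  1.416 -1.25   0.263  1.137  1.741  2.8  ]
120 0.15 local 0.3543 best 0.3543 [ 1.014  1.3   -1.25   0.253  1.108  1.855  2.8  ]
```

```bash
python3 -m pendant '0 -1 .5 0 -1 0 20;0 -2 .5 0 -2 0 20;0 -3 .5 0 -3 0 20;0 -4 .5 0 -4 0 20;0 -5 .5 0 -4 0 20;0 -5 .5 0 -4 0 20;0 -5 .5 0 -4 0 20;0 -5 .5 0 -4 0 20;0 -5 .5 0 -4 0 20;0 -5 .5 0 -4 0 20' 40
cat > st.py <<'E'
from bench import r
import json
o=r.get_obs();d=[list(map(float,o[k])) for k in ("joints","tool_pos","tool_rot")];print([[round(x,4) for x in v] for v in d],o["grasp_force"])
open("S.txt","a").write(json.dumps(d)+"\n")
E
python3 st.py
python3 -m pendant '0 0 0 -1 0 0 20;0 0 0 -2 0 0 20;0 0 0 -3 0 0 20;0 0 0 -3 0 0 20;0 0 0 -3 0 0 20;0 0 0 -3 0 0 20;0 0 0 -3 0 0 20;0 0 0 -3 0 0 20;0 0 0 -3 0 0 20;0 0 0 -3 0 0 20' 40
python3 st.py
```

```text
t: 5.85
tool_pos: [0.5066, 0.0397, 0.211]
tool_rot: [0.74, 0.64, 0.157, 0.136]
ft_force: [0.7, -0.3, -0.0]
opening: 0.025
grasp_force: 41.2
[[0.3911, 0.0626, -0.5872, 2.2037, 0.2374, 0.4847, -0.5202], [0.5066, 0.0397, 0.211], [0.7398, 0.64, 0.1573, 0.1355]] 41.171521469950676
t: 6.85
tool_pos: [0.5067, 0.0385, 0.2113]
tool_rot: [0.71, 0.656, 0.055, 0.25]
ft_force: [0.2, 0.7, 0.1]
opening: 0.0249
grasp_force: 41.2
[[0.1704, 0.1265, -0.5958, 2.1807, 0.8064, 0.7358, -1.0719], [0.5067, 0.0385, 0.2113], [0.71, 0.656, 0.0553, 0.25]] 41.21292404830456
```

```bash
cat >> k.py <<'E'
import json
def fk(q,L):
    t=np.reshape(L,(4,3));M=A(Z,-q[0]);p=M@t[0];M=M@A(Y,q[1])@A(Z,-q[2]);p=p+M@t[1]
    M=M@A(Y,q[3])@A(Z,-q[4]);p=p+M@t[2];M=M@A(Y,q[5]);p=p+M@t[3];return p,M@A(Z,-q[6]+np.pi/2)
S=[([1.089,.417,-.01,1.614,.005,1.111,-.053],[.267,-.565,.231]),([.0279,.4204,-.6605,1.7997,.2966,1.0235,-.8912],[.5068,.2394,.1906])]
S+=[json.loads(l)[:2] for l in open("S.txt")]
L0=np.array([0,0,.365,0,0,.4,0,0,.4,0,0,.3])
f=lambda L:np.concatenate([fk(q,L)[0]-t for q,t in S]+[1e-2*(L-L0)])
_s=least_squares(f,L0);L=_s.x
def ik(az,beta,p,q0,n=8,tin=1):
    a=np.radians(az);b=np.radians(beta);d=np.array([np.cos(a),np.sin(a),0]);u=np.array([0,0,1.])
    tz=d*np.cos(b)-u*np.sin(b);ty=d*np.sin(b)+u*np.cos(b);T=np.c_[np.cross(ty,tz),ty,tz];out=[]
    for k in range(n):
        x0=np.clip(q0 if k==0 else np.random.default_rng(k).uniform(LO,HI),LO+.03,HI-.03)
        g=lambda q:np.concatenate([(fk(q,L)[0]-p)*10,R.from_matrix(fk(q,L)[1]@T.T).as_rotvec(),.003*(q-q0)])
        s=least_squares(g,x0,bounds=(LO+.02,HI-.02));out.append((s.cost,k,s.x))
    return out[0],min(out,key=lambda v:v[0])
E
python3 - <<'E'
from k import *
np.set_printoptions(precision=3,suppress=True)
print(L.reshape(4,3),_s.fun[:12]*1000)
q0=np.array(S[-1][0])
for az in (-8,-30,-50,-70,-90,60,90):
    d=np.array([np.cos(np.radians(az)),np.sin(np.radians(az)),0])
    a,b=ik(az,35,np.array([.52,.02,.035])-.01*d,q0);print(az,a[0].round(4),a[2],b[0].round(4),b[2])
E
```

```text
Traceback (most recent call last):
NameError: name '_s' is not defined
```

```bash
python3 - <<'E'
import k
from k import *
np.set_printoptions(precision=3,suppress=True)
print(L.reshape(4,3),k._s.fun[:12]*1000)
q0=np.array(S[-1][0])
for az in (-8,-30,-50,-70,-90,60,90):
    d=np.array([np.cos(np.radians(az)),np.sin(np.radians(az)),0])
    a,b=ik(az,35,np.array([.52,.02,.035])-.01*d,q0);print(az,a[0].round(4),a[2],b[0].round(4),b[2])
E
```

```text
[[ 0.002 -0.015  0.289]
 [ 0.002 -0.016  0.5  ]
 [ 0.     0.     0.468]
 [ 0.001  0.     0.306]] [ 0.006  0.013 -0.013 -0.045  0.026  0.022  0.002 -0.064  0.035  0.032
  0.017 -0.036]
-8 0.0 [ 0.517  0.936 -0.881  2.547  2.587  1.339 -2.517] 0.0 [ 0.517  0.936 -0.881  2.547  2.587  1.339 -2.517]
-30 0.0 [ 0.134  0.847 -0.76   2.416  2.067  1.405 -2.8  ] 0.0 [ 0.134  0.847 -0.76   2.416  2.067  1.405 -2.8  ]
-50 0.0 [-1.247  0.896  0.72   2.267  1.219  0.448 -2.8  ] 0.0 [-1.247  0.896  0.72   2.267  1.219  0.448 -2.8  ]
-70 0.0 [-0.482  0.764 -0.156  2.033  1.176  1.174 -2.8  ] 0.0 [-0.482  0.764 -0.156  2.033  1.176  1.174 -2.8  ]
-90 0.0 [-0.47   0.834 -0.099  1.821  0.88   1.305 -2.747] 0.0 [-0.47   0.834 -0.099  1.821  0.88   1.305 -2.747]
60 0.0 [ 1.405  1.334 -1.25   2.16   0.682  0.364  1.027] 0.0 [ 1.405  1.334 -1.25   2.16   0.682  0.364  1.027]
90 0.0 [ 1.229  1.367 -1.25   1.84   0.384  0.919  1.577] 0.0 [ 1.229  1.367 -1.25   1.84   0.384  0.919  1.577]
```

The fit is good to 0.1 mm. Next I'll sweep the approach directions with joint margins, and simulate a small-step path for each.

```bash
python3 - <<'E'
import k
from k import *
np.set_printoptions(precision=2,suppress=True)
q0=np.array(S[-1][0]);k.LO=LO+.15;k.HI=HI-.15
def track(az,q,n=30):
    # continuous: yaw upright then tilt, small steps
    T0=fk(q,L);a=np.radians(az)
    ps=np.array(T0[0]);tgt=np.array([.52,.02,.12]);d0=-8.3
    # way 1: simultaneous interpolation of az and beta
    b0=60
    for i in range(1,n+1):
        f=i/n;z=d0+(az-d0)*min(1,2*f);be=b0+(35-b0)*max(0,2*f-1)
        p=ps+(tgt-ps)*f
        (c,_,q),_b=ik(z,be,p,q,n=1)
        if c>1e-3:return f,z,be,c,q
    (c,_,q),_b=ik(az,35,tgt-[0,0,.085],q,n=1)
    return "ok",c,q
for az in range(-120,150,20): print(az,track(az,q0))
E
```

```text
-120 ('ok', np.float64(2.483393239644934e-07), array([-0.55,  0.95,  0.22,  1.56,  0.38,  1.44, -2.65]))
-100 ('ok', np.float64(5.477617737033405e-07), array([-0.59,  0.87,  0.14,  1.74,  0.64,  1.28, -2.65]))
-80 ('ok', np.float64(1.6627998675807883e-06), array([-0.72,  0.8 ,  0.2 ,  1.94,  0.86,  1.06, -2.65]))
-60 ('ok', np.float64(5.75368696198767e-06), array([-1.08,  0.84,  0.57,  2.16,  1.02,  0.65, -2.65]))
-40 ('ok', np.float64(2.8342008532371416e-06), array([ 0.36,  1.13, -1.09,  2.31,  2.03,  1.77, -2.65]))
-20 (0.8333333333333334, -20.0, 43.33333333333333, np.float64(0.0012016302042847332), array([ 0.56,  0.48, -1.1 ,  2.4 ,  1.8 ,  0.94, -2.27]))
0 (0.7333333333333333, 0.0, 48.333333333333336, np.float64(0.001947613076817583), array([ 0.83,  0.32, -1.1 ,  2.4 ,  1.84,  0.4 , -1.87]))
20 (0.3, 8.68, 60, np.float64(0.0011035977385200624), array([ 0.91,  0.19, -1.1 ,  2.26,  0.53,  0.36, -0.46]))
40 (0.2, 11.02, 60, np.float64(0.0010433832941595365), array([ 0.94,  0.16, -1.1 ,  2.25,  0.33,  0.36, -0.22]))
60 ('ok', np.float64(5.540219221725692e-07), array([ 1.14,  0.97, -0.88,  2.17, -0.86,  0.36,  2.41]))
80 ('ok', np.float64(2.3589381932420762e-07), array([ 1.07,  1.02, -0.87,  1.96, -0.35,  0.68,  2.1 ]))
100 ('ok', np.float64(1.6987695329223676e-07), array([ 1.03,  1.17, -1.01,  1.75,  0.05,  1.01,  1.93]))
120 ('ok', np.float64(1.4289480011219158e-07), array([ 0.85,  1.18, -0.93,  1.57,  0.09,  1.3 ,  2.1 ]))
140 ('ok', np.float64(1.4020235544524225e-07), array([ 0.32,  1.  , -0.27,  1.44, -0.27,  1.55,  2.65]))
```

Approaching with the open side towards +y (az 90) is comfortable. A helper will give me the shift and turn for each step.

```bash
cat > d.py <<'E'
import sys
from h import *
from scipy.spatial.transform import Rotation as R
def delta(az,beta,p):
    o=r.get_obs();a=np.radians(az);b=np.radians(beta);d=np.array([np.cos(a),np.sin(a),0]);u=np.array([0,0,1.])
    tz=d*np.cos(b)-u*np.sin(b);ty=d*np.sin(b)+u*np.cos(b);T=R.from_matrix(np.c_[np.cross(ty,tz),ty,tz])
    v=(T*R.from_quat(o["tool_rot"]).inv()).as_rotvec()
    print("shift",np.round((np.array(p)-o["tool_pos"])/.04,2),"turn",np.round(np.degrees(v)/6,2))
if __name__=="__main__":
    x=list(map(float,sys.argv[1:]));delta(x[0],x[1],x[2:5])
E
python3 d.py 45 85 .50 .02 .24
```

```text
shift [-0.17 -0.46  0.72] turn [1.17 4.22 8.22]
```

```bash
python3 -m pendant '-.1 -.2 .4 .2 .7 1.4 20;-.2 -.4 .7 .4 1.4 2.8 20;-.2 -.5 .7 .6 2.1 4.1 20;-.2 -.5 .7 .8 2.8 5.5 20;-.2 -.5 .7 1 3.5 6.9 20;-.2 -.5 .7 1.2 4.2 8.2 20;-.2 -.5 .7 1.2 4.2 8.2 20;-.2 -.5 .7 1.2 4.2 8.2 20;-.2 -.5 .7 1.2 4.2 8.2 20;-.2 -.5 .7 1.2 4.2 8.2 20' 40
python3 st.py;python3 d.py 95 70 .52 -.0 .2
```

```text
t: 7.85
tool_pos: [0.4992, 0.0182, 0.239]
tool_rot: [0.384, 0.922, 0.042, 0.016]
ft_force: [0.2, -0.3, -0.6]
opening: 0.0249
grasp_force: 41.2
[[0.4854, 0.191, -0.6075, 1.9392, 0.061, 0.9768, 0.6403], [0.4992, 0.0182, 0.239], [0.3836, 0.9224, 0.042, 0.0161]] 41.20850220322609
shift [ 0.52 -0.45 -0.98] turn [ 2.39 -0.9   8.31]
```

```bash
python3 -m pendant '.1 -.1 0 .4 -.1 1.4 20;.2 -.2 0 .8 -.3 2.8 20;.3 -.3 0 1.2 -.4 4.1 20;.4 -.4 0 1.6 -.6 5.5 20;.5 -.4 0 2 -.8 6.9 20;.5 -.4 0 2.4 -.9 8.3 20;.5 -.4 0 2.4 -.9 8.3 20;.5 -.4 0 2.4 -.9 8.3 20;.5 -.4 0 2.4 -.9 8.3 20;.5 -.4 0 2.4 -.9 8.3 20' 40
python3 st.py;python3 d.py 95 35 .52 0 .1
```

```text
t: 8.85
tool_pos: [0.5185, 0.0033, 0.2395]
tool_rot: [-0.042, 0.984, 0.173, -0.007]
ft_force: [-0.3, 0.4, -1.1]
opening: 0.0246
grasp_force: 41.2
[[0.7465, 0.3558, -0.75, 1.8252, -0.1201, 1.0919, 1.7375], [0.5185, 0.0033, 0.2395], [-0.0418, 0.984, 0.1732, -0.0069]] 41.16481930017471
shift [ 0.04 -0.08 -3.49] turn [5.82 0.51 0.02]
```

```bash
python3 -m pendant '0 0 -.6 1 .1 0 20;0 0 -1.2 2 .2 0 20;0 0 -1.8 3 .3 0 20;0 0 -2.4 4 .4 0 20;0 0 -3 5 .4 0 20;0 0 -3.5 5.8 .5 0 20;0 0 -3.5 5.8 .5 0 20;0 0 -3.5 5.8 .5 0 20;0 0 -3.5 5.8 .5 0 20;0 0 -3.5 5.8 .5 0 20' 40
python3 st.py;python3 d.py 95 35 .52 0 .035
python3 - <<'E'
from h import *
p=r.read_camera("side");a=p["frame"][200:320,250:430,::-1];b=r.read_camera("wrist")["frame"][:,:,::-1]
cv2.imwrite("pics/m1.png",np.hstack([cv2.resize(a,(400,267)),cv2.resize(b,(356,267))]))
E
```

```text
t: 9.85
tool_pos: [0.5192, 0.0031, 0.101]
tool_rot: [-0.039, 0.887, 0.459, -0.019]
ft_force: [-0.5, -0.1, -0.3]
opening: 0.0248
grasp_force: 41.2
[[0.9552, 0.8865, -0.79, 1.8069, -0.3407, 1.0474, 2.1583], [0.5192, 0.0031, 0.101], [-0.0395, 0.8872, 0.4594, -0.0186]] 41.24832719564438
shift [ 0.02 -0.08 -1.65] turn [0.04 0.03 0.  ]
```

View pics/m1.png

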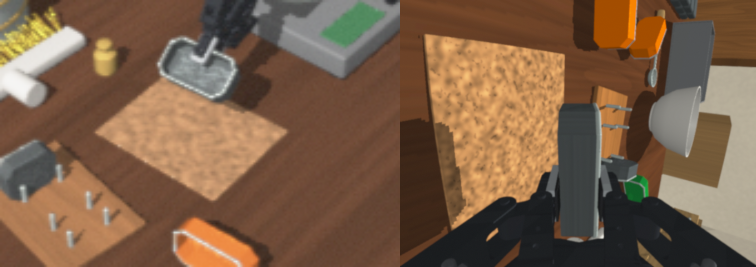

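The left view (side camera) shows the tin held with its open side up and its far edge low, over the mat. I'm lowering it until that far edge touches, opening a little, then drawing the lower finger out horizontally like a wedge.

```bash
python3 -m pendant '0 .4 -.6 0 0 0 20;0 .7 -1 0 0 0 20;0 .7 -1.3 0 0 0 20;0 .7 -1.5 0 0 0 20;0 .7 -1.6 0 0 0 20;0 .7 -1.65 0 0 0 20;0 .7 -1.65 0 0 0 20;0 .7 -1.65 0 0 0 20;0 .7 -1.65 0 0 0 20;0 .7 -1.65 0 0 0 20' 40
python3 -m pendant '0 0 0 0 0 0 36;0 0 0 0 0 0 36;0 0 .03 0 0 0 40;0 0 .05 0 0 0 40;0 0 .05 0 0 0 40;0 -.2 .05 0 0 0 40;0 -.4 .05 0 0 0 40;0 -.6 .05 0 0 0 40;0 -.8 .05 0 0 0 40;0 -.8 .05 0 0 0 40' 40
python3 - <<'E'
from h import *
p=r.read_camera("side");a=p["frame"][200:320,250:430,::-1];b=r.read_camera("wrist")["frame"][:,:,::-1]
cv2.imwrite("pics/m2.png",np.hstack([cv2.resize(a,(400,267)),cv2.resize(b,(356,267))]))
E
```

```text
t: 10.95
tool_pos: [0.5188, 0.0306, 0.0335]
tool_rot: [-0.038, 0.886, 0.461, -0.019]
ft_force: [-0.2, 0.3, -0.3]
opening: 0.0248
grasp_force: 41.2
t: 11.95
tool_pos: [0.5189, -0.0028, 0.035]
tool_rot: [-0.038, 0.887, 0.461, -0.019]
ft_force: [0.0, 0.4, 0.7]
opening: 0.0404
grasp_force: 0.0
```

View pics/m2.png

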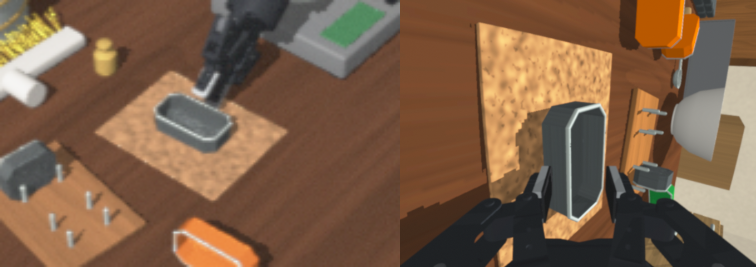

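The left view shows the tin lying open side up on the mat, with the fingers just leaving its near edge. I'm backing out, rising and going upright.

```bash
python3 -m pendant '0 -.3 0 0 0 0 42;0 -.6 0 0 0 0 42;0 -.9 0 0 0 0 42;0 -1.2 0 0 0 0 42;0 -1.5 .2 0 0 0 42;0 -1.7 1.2 0 0 0 42;0 -1.7 2.2 0 0 0 42;0 -1.7 3.2 0 0 0 42;0 -1.7 3.5 0 0 0 42;0 -1.7 3.5 0 0 0 42' 40
python3 d.py 95 90 .52 -.02 .2
```

```text
t: 13.05
tool_pos: [0.5192, -0.07, 0.177]
tool_rot: [-0.039, 0.887, 0.46, -0.018]
ft_force: [0.3, -0.9, -0.7]
opening: 0.0417
grasp_force: 0.0
shift [0.02 1.25 0.57] turn [-9.11 -0.76  0.  ]
```

```bash
python3 -m pendant '0 .1 .3 -1.3 -.1 0 85;0 .3 .6 -2.6 -.2 0 85;0 .5 .6 -3.9 -.3 0 85;0 .7 .6 -5.2 -.4 0 85;0 .9 .6 -6.5 -.5 0 85;0 1.1 .6 -7.8 -.6 0 85;0 1.3 .6 -9.1 -.8 0 85;0 1.3 .6 -9.1 -.8 0 85;0 1.3 .6 -9.1 -.8 0 85;0 1.3 .6 -9.1 -.8 0 85' 60
python3 st.py
cat > loc.py <<'E'
from h import *
import sys
x,y,z0,z1=map(float,sys.argv[2:6])
p=r.read_camera(sys.argv[1]);w=cloud(p)
m=(abs(w[...,0]-x)<.08)&(abs(w[...,1]-y)<.08)&(w[...,2]>z0)&(w[...,2]<z1)
P=w[m];print(sys.argv[1],len(P),cv2.minAreaRect((P[:,:2]*1000).astype(np.float32)) if len(P) else 0,np.percentile(P[:,2],[5,50,95]) if len(P) else 0)
if len(sys.argv)>6: save(p,sys.argv[6])
E
python3 loc.py top .52 .03 .018 .05; python3 loc.py wrist .52 .03 .018 .05; python3 loc.py side .52 .03 .018 .05
python3 d.py 95 90 .52 .02 .2
```

```text
t: 14.05
tool_pos: [0.5184, -0.0183, 0.1985]
tool_rot: [-0.043, 0.999, 0.002, 0.0]
ft_force: [-0.3, -0.3, 0.4]
opening: 0.0853
grasp_force: 0.0
[[0.5111, 0.324, -0.6345, 1.8934, 0.2222, 0.9949, 1.4364], [0.5184, -0.0183, 0.1985], [-0.043, 0.9991, 0.002, 0.0001]] 0.0
top 39 ((507.22662353515625, 44.23602294921875), (86.569091796875, 23.31696128845215), 22.876983642578125) [0.02343873 0.02741434 0.03184782]
wrist 1816 ((517.5519409179688, 21.839221954345703), (100.52621459960938, 56.71440887451172), 4.791709899902344) [0.01993689 0.02931654 0.0308212 ]
side 254 ((516.7271728515625, 22.5589599609375), (102.482666015625, 61.14668273925781), 3.0361335277557373) [0.01911913 0.02571354 0.03109067]
shift [0.04 0.96 0.03] turn [-0.04  0.01  0.02]
```

The tin lies flat at (0.5175, 0.022), long axis at 4.8°, rim height 29 mm as it must be. I'm gripping it afresh across its width.

```bash
python3 -m pendant '0 1 -.5 0 0 0 85;0 1 -1.5 0 0 0 85;0 1 -2.5 0 0 0 85;0 1 -3.5 0 0 0 85;0 1 -4.3 0 0 0 85;0 1 -4.8 0 0 0 85;0 1 -4.9 0 0 0 85;0 1 -4.9 0 0 0 85;0 1 -4.9 0 0 0 45;0 1 -4.9 0 0 0 45' 40
python3 -m pendant '0 0 0 0 0 0 45;0 0 0 0 0 0 45;0 0 0 0 0 0 45;0 0 0 0 0 0 45;0 0 0 0 0 0 45;0 0 0 0 0 0 45;0 0 .1 0 0 0 45;0 0 .2 0 0 0 45;0 0 .3 0 0 0 45;0 0 .3 0 0 0 45' 40
```

```text
t: 15.2
tool_pos: [0.5194, 0.0225, 0.0044]
tool_rot: [-0.043, 0.999, 0.001, 0.002]
ft_force: [-0.6, -0.2, 1.1]
opening: 0.0586
grasp_force: 0.0
t: 16.2
tool_pos: [0.519, 0.0227, 0.016]
tool_rot: [-0.044, 0.999, 0.001, 0.001]
ft_force: [-0.6, 0.5, -1.1]
opening: 0.0551
grasp_force: 42.9
```

```bash
python3 -m pendant '0 0 .5 0 0 0 45;0 0 1.3 0 0 0 45;0 0 2.2 0 0 0 45;0 0 3 0 0 0 45;0 0 3.4 0 0 0 45;0 0 3.4 0 0 0 45;0 0 3.4 0 0 0 45;0 0 3.4 0 0 0 45;0 0 3.4 0 0 0 45;0 0 3.4 0 0 0 45' 40
python3 - <<'E'
from h import *
for c in ("top","side"):
    p=r.read_camera(c);w=cloud(p)
    m=(abs(w[...,0]-.575)<.09)&(abs(w[...,1]+.276)<.09)&(abs(w[...,2]-.064)<.006)
    n,l,st,ce=cv2.connectedComponentsWithStats(m.astype(np.uint8)); k=1+np.argmax(st[1:,4]); P=w[l==k]
    print(c,len(P),cv2.minEnclosingCircle((P[:,:2]*1000).astype(np.float32)),P[:,:2].mean(0),(P[:,:2].min(0)+P[:,:2].max(0))/2, np.median(P[:,2]))
    for o in r.tip_of(p,"pan")[:1]: print(o["p"],pix2world(p,o["position"],.064))
E
python3 d.py 80 90 .574 -.277 .155
```

```text
t: 17.2
tool_pos: [0.5184, 0.0228, 0.1506]
tool_rot: [-0.044, 0.999, 0.002, 0.0]
ft_force: [-0.9, 0.3, -0.2]
opening: 0.0552
grasp_force: 42.9
top 1574 ((575.1699829101562, -278.51995849609375), 63.270408630371094) [ 0.57511101 -0.27811672] [ 0.5746954  -0.27930543] 0.06330915529412166
0.94 [ 0.57665127 -0.27614589  0.064     ]
side 701 ((576.103759765625, -279.5838623046875), 68.75222778320312) [ 0.57015715 -0.27568236] [ 0.57175686 -0.27873253] 0.06458775576394654
0.83 [ 0.580037   -0.29546624  0.064     ]
shift [ 1.39 -7.5   0.1 ] turn [-0.03  0.02 -2.5 ]
```

Pan centre ≈ (0.574, -0.278), with radius and height as given. I'm carrying the tin over.

```bash
python3 -m pendant '.2 -1 0 0 0 -.3 45;.4 -2 0 0 0 -.6 45;.6 -3 0 0 0 -.9 45;.8 -4 0 0 0 -1.2 45;1 -5 0 0 0 -1.6 45;1.2 -6 0 0 0 -2 45;1.4 -7 0 0 0 -2.5 45;1.4 -7.5 0 0 0 -2.5 45;1.4 -7.5 0 0 0 -2.5 45;1.4 -7.5 0 0 0 -2.5 45' 40
python3 -m pendant '0 0 -.4 0 0 0 45;0 0 -.8 0 0 0 45;0 0 -1.2 0 0 0 45;0 0 -1.5 0 0 0 45;0 0 -1.7 0 0 0 45;0 0 -1.7 0 0 0 45;0 0 -1.7 0 0 0 45;0 0 -1.7 0 0 0 45;0 0 -1.7 0 0 0 45;0 0 -1.7 0 0 0 45' 40
python3 loc.py wrist .574 -.278 .097 .125 wr5.png;python3 loc.py side .574 -.278 .097 .115
python3 - <<'E'
from h import *
p=r.read_camera("wrist");w=cloud(p)
m=(abs(w[...,0]-.575)<.09)&(abs(w[...,1]+.276)<.09)&(abs(w[...,2]-.064)<.005)
P=w[m];print(len(P),cv2.minEnclosingCircle((P[:,:2]*1000).astype(np.float32)),np.median(P[:,2]))
E
```

```text
t: 18.4
tool_pos: [0.5745, -0.277, 0.151]
tool_rot: [0.087, 0.996, 0.002, 0.001]
ft_force: [-0.1, 0.4, -0.6]
opening: 0.0553
grasp_force: 42.9
t: 19.4
tool_pos: [0.5748, -0.2774, 0.0837]
tool_rot: [0.087, 0.996, 0.001, 0.001]
ft_force: [0.9, -0.4, -0.8]
opening: 0.0554
grasp_force: 42.9
wrist 13130 ((570.8533325195312, -277.33349609375), (79.62871551513672, 103.19046020507812), 62.603607177734375) [0.09834264 0.10860989 0.12131199]
side 191 ((566.9541625976562, -273.608642578125), (94.73451232910156, 81.74898529052734), 7.711071014404297) [0.09790294 0.10489647 0.11346218]
17097 ((572.7825317382812, -277.4299011230469), 63.255672454833984) 0.06444913430825097
```

View pics/wr5.png

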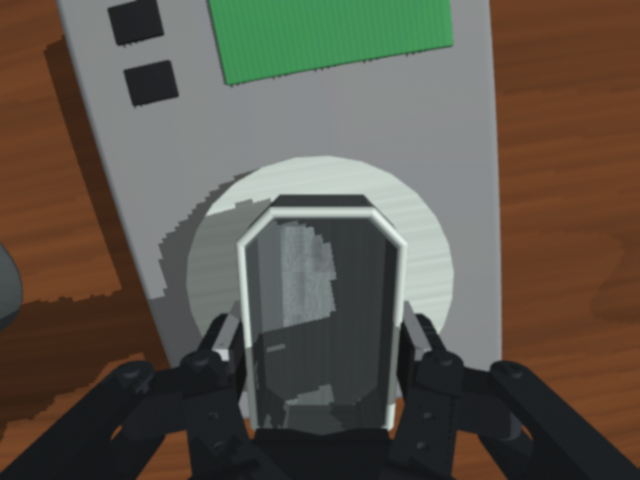

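The view shows the tin centred over the pan, with the pan visible all round its far end. The pan fits at (0.573, -0.277), r 63 mm. I'm lowering slowly.

```bash
python3 -m pendant '0 0 -.15 0 0 0 45;0 0 -.25 0 0 0 45;0 0 -.33 0 0 0 45;0 0 -.36 0 0 0 45;0 0 -.38 0 0 0 45;0 0 -.4 0 0 0 45;0 0 -.41 0 0 0 45;0 0 -.42 0 0 0 45;0 0 -.43 0 0 0 45;0 0 -.43 0 0 0 45' 40
python3 -m pendant '0 0 -.01 0 0 0 45;0 0 -.01 0 0 0 45;0 0 -.02 0 0 0 45;0 0 -.02 0 0 0 45;0 0 -.02 0 0 0 45;0 0 -.02 0 0 0 45;0 0 -.02 0 0 0 45;0 0 -.02 0 0 0 45;0 0 -.02 0 0 0 45;0 0 -.02 0 0 0 45' 40
python3 loc.py side .574 -.278 .083 .095
```

```text
t: 20.55
tool_pos: [0.5746, -0.2773, 0.066]
tool_rot: [0.087, 0.996, 0.001, 0.001]
ft_force: [-0.6, 0.8, -0.2]
opening: 0.055
grasp_force: 42.9
t: 21.55
tool_pos: [0.5747, -0.2773, 0.0656]
tool_rot: [0.087, 0.996, 0.001, 0.001]
ft_force: [-2.6, 0.9, 5.7]
opening: 0.055
grasp_force: 43.6
side 127 ((566.1781616210938, -274.2602233886719), (93.8322982788086, 78.71351623535156), 9.122551918029785) [0.08376424 0.08860394 0.09382874]
```

Contact at 5.7 N. I'm releasing it and rising.

```bash
python3 -m pendant '0 0 0 0 0 0 60;0 0 0 0 0 0 65;0 0 0 0 0 0 80;0 0 0 0 0 0 80;0 0 0 0 0 0 80;0 0 .2 0 0 0 80;0 0 .6 0 0 0 80;0 0 1.2 0 0 0 80;0 0 2 0 0 0 80;0 0 2.8 0 0 0 80' 40
python3 -m pendant '0 .5 1 0 0 0 80;0 1 1 0 0 0 80;0 2 1 0 0 0 80;0 3 1 0 0 0 80;0 4 1 0 0 0 80;0 5 1 0 0 0 80;0 6 1 0 0 0 80;0 6 1 0 0 0 80;0 6 1 0 0 0 80;0 6 1 0 0 0 80'
python3 loc.py top .574 -.278 .08 .1 top9.png;python3 loc.py side .574 -.278 .08 .1 side9.png
python3 - <<'E'
import cv2,numpy as np
a=cv2.imread("pics/top9.png");b=cv2.imread("pics/side9.png")[150:250,320:470]
cv2.imwrite("pics/f.png",np.hstack([cv2.resize(a[180:310,380:500],(400,433)),cv2.resize(b,(400,433))]))
E
```

```text
t: 22.6
tool_pos: [0.5747, -0.2771, 0.1798]
tool_rot: [0.087, 0.996, 0.001, 0.001]
ft_force: [0.3, 0.4, 0.2]
opening: 0.08
grasp_force: 0.0
t: 23.6
tool_pos: [0.5748, -0.0384, 0.2179]
tool_rot: [0.088, 0.996, 0.001, 0.001]
ft_force: [-0.1, -0.0, 0.5]
opening: 0.0802
grasp_force: 0.0
top 188 ((575.015625, -278.03656005859375), (56.49298858642578, 101.04791259765625), 80.08782958984375) [0.08208948 0.08898107 0.0947287 ]
side 200 ((570.2319946289062, -275.5174560546875), (66.0718765258789, 106.9957275390625), 75.72607421875) [0.0807833  0.08650518 0.09320192]
```

View pics/f.png

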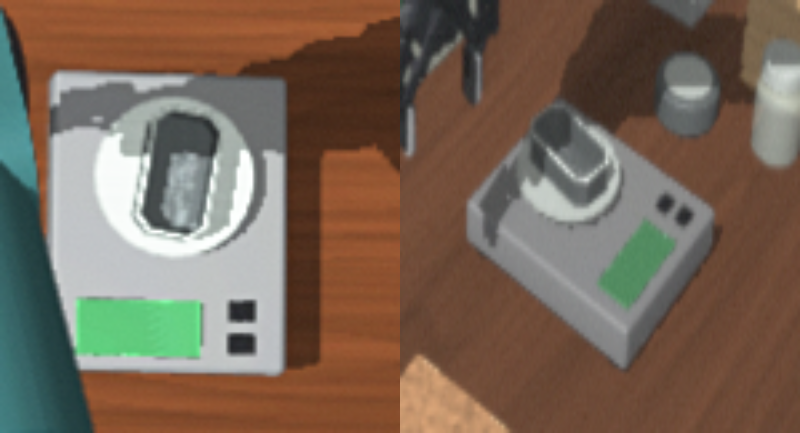

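Both views show the tin flat on the pan, open side up and inside the rim. The top camera puts its centre at (0.575, -0.278), within about 2 mm of the pan's, and the gripper is clear.

```bash
python3 -c "
from bench import r
print(r.sign_off())"
```

```text
the job is handed in; nothing more can be done
None
```

The long tin was laid on the cork mat, let go, gripped afresh and set down open side up on the scale's pan, centred to about 2 mm; the job was handed in at about 24 s with the gripper clear.

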